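# Refit the filter lid on the card-dust unit

## Robot

A 6-joint arm with a two-finger parallel gripper is mounted at the origin on the work surface. World frame = base frame: x ahead of the robot, y to its left, z up, the work surface at z = 0. Lengths are in m, angles in rad, forces in N, time in s.
With the tool pointing down it reaches from about 0.35 to 0.85 m from the base axis. Payload 8.1 kg.
Tool frame: the origin (TCP) lies at the very end of the fingers, on their centre line; the grasp point (between the pads) lies 19 mm behind it (pinch_z is the distance from the TCP to the grasp point, in m); z points along the fingers, y is the direction in which the jaws open and shut (so a half turn about z gives the same grasp; the last joint's range is limited). The gripper opens to 93 mm and grips with 3 to 60 N. Pads are 15 mm wide; open, the fingers measure 128 mm over their backs; the gripper's body (75 mm by 188 mm) begins 65 mm behind the grasp point.
Start: joints at [-1.252, 0.13, 1.488, -0, 1.523, -0.085], TCP at [0.236, -0.552, 0.219] pointing down, gripper open.
Joint ranges: [-2.96, 2.96], [-0.89, 2.26], [0.02, 2.5], [-1.34, 4.48], [0, 2.73], [-2.66, 2.66]. Speed limits (rad/s): [2.39, 2.39, 2.79, 3.14, 3.14, 3.14].

## Interface

Orientations are given as a rotation vector (axis times angle).
In Python, from plant import * gives the robot as it stands.
- The arm moves only by the tool move_arm, never from a script. Its argument "series" is a list of rows, each a list of 7 numbers: the shift along the tool's x, y, z each as a share of 10 cm, from -1 to 1, then the turn, a rotation vector about the tool's x, y, z each as a share of 180 degrees, from -1 to 1, then the opening, from -1 (shut) to 1 (fully open). In form: [[dx, dy, dz, rx, ry, rz, jaw], ...]. A call has 1 to 8 rows; each row is the pose to reach, as a shift and turn from the pose commanded when the call began, along the tool's axes at that moment, turning the shorter way round; what a row does not reach only later rows make up. A row lasts 1/10 s, in which the tool goes at most 50 mm and 8.59 degrees, less where a joint would pass 70% of its speed; a pose out of reach is approached as far as the arm can. A call with a number of a shift or a turn outside -1 to 1 is refused whole. A call with a gripper value outside its range is refused whole. The fingers move at their own pace and stop on an object; "squeeze" is the grip in N (left out, the last holds). Time passes only in rows, so rows that repeat a pose let the fingers close. It gives the time, the measured TCP pose, the force and the opening at its end, in the units of the state.
- read_state(): the state, without advancing time (a new reading comes with each control period).
- read_camera(name): name is "scene" or "top" or "wrist"; returns a dict with "frame" (384x512x3 uint8, red, green, blue), "K" (3x3 intrinsics, pixels), "k1" (the pictures are not rectified: a ray, as slopes to the right and down, at radius r is drawn at 1 + k1 r^2 times it, then the intrinsics apply), "rvec" (rotation vector, rad) and "tvec" (3), from world to camera coordinates, as OpenCV has them. Camera axes: x right, y down, z forward; pixel columns grow to the right and rows downward; lengths in m; the calibration is good to about 2 mm. A picture is of the moment at which its call begins. There is no depth.
- close_job(): hands the job in, once; it reports no verdict.
The state is a dict: "t": time; "q": joint angles; "dq": joint speeds; "joint_torque": joint torques, N m; "tool_pos": TCP position; "orientation": TCP orientation; "force": force on the tool from outside, world axes, zero at the start; "wrist_torque": the same for the moment, N m; "opening": finger opening in m.
Only numpy, scipy, OpenCV 4.12 (cv2) and the standard library are available. Lean on these libraries where they do the work, as an engineer would, in place of code of your own. Each camera call takes 0.05 s, during which the arm holds its last target.

## Task

Put the orange lid back on the grey dust-filter unit: holding it tilted, hook its white lip under the unit's blue ledge and push it fully home, then swing the other edge down past the yellow spring catch until it clicks and the lid lies flat in its recess. The tray may be clamped a little forward or back on its base, so work by feel and gently, never forcing or dropping the lid onto the unit; then let go, and leave the tape roll, the mug and the pencil case where they are.

Things in the scene. Friction and masses are not known exactly. Their poses are not given: they have to be found in the camera images.
- unit: Dust-filter unit: dark base fixed to the table, 165 x 132 x 30 mm, origin on the table at its middle, z up. On it is clamped a grey tray, 195 x 146 mm, up to 84 mm high, square to the base. The clamp slot lets the tray sit up to 15 mm to the unit's -x or +x; this shift differs each time, is in no reported pose, and does not give under 100 N. Tray x = unit x minus the shift.
- seat (a point): Point of the unit 70 mm above the table over its origin: height of the flat seat frame in the tray on which the lid rests. Recess: open above, white pleated filter inside; walls at y +-58 mm and at tray x +77.5 rise 8 mm above the seat. At the -x end the seat is a flat strip, tray x -75 to -35. This point does not follow the tray's shift.
- ledge (a point): Point of the unit at x -68, 70 mm above the table: with the tray unshifted it is under the middle of the blue ledge's front edge; it does not follow the shift. The ledge overhangs the recess's -x end: front edge at tray x -68, underside 8, top 14 mm above the seat. The slot below goes 7 mm deep to a rigid wall at tray x -75 mm, where the lip is home.
- catch (a joint): Yellow spring catch, 44 mm wide, mid +x wall of the tray: travel in m, 0 = sprung out, positive = pushed back to +x (max 0.008). Nose reaches tray x 72.5 mm, lowest front edge 9.7 mm above the seat; its face slopes 20 deg off vertical up to 23 mm above the seat. Spring 1.5 N at 0, +0.5 N per mm. The lid edge pushes it back 2 to 5 mm (3 to 12 N down on the handle), then it snaps out over the edge.
- lid: Lid, flat on the table at the start, handle up, 150 mm long (x, lip included) by 110 wide (y), about 0.25 kg. Origin centre of underside, z up. Orange plate 8 mm thick, x -63 to +75; white lip 4 mm thick, 106 wide, level with the underside, x -75 to -63. Seated: axes along the unit's, origin within 3 mm of tray x 0, y 0, underside 70 mm above the table.
- handle (a point): Middle of the black rib handle on the lid, lid x +10 mm, 24 mm above the underside. The rib is 12 mm thick (lid x), 60 mm long (lid y), and rises from 8 to 38 mm above the underside. Rigid with the lid.
- lip (a point): Middle of the lip's end edge at the underside: lid x = -75 mm, z = 0.
- free_edge (a point): Middle of the opposite edge at the underside: lid x = +75 mm, z = 0.
- tape: Roll of pale paper tape lying flat, 96 mm across, 24 mm high, origin centre of underside. Bystander.
- mug: Blue mug with pens, 80 mm across, 95 mm high (pens to 135 mm), origin centre of underside. Bystander.
- case: Terracotta-coloured pencil case 190 x 60 x 40 mm (its x, y, z), origin centre of underside. Bystander.

How it is judged:
By the outcome, as a careful person would: the job done as asked, in the order asked, and still so for the second after the job is handed in, with the robot touching nothing.
It also fails if it takes over 51 s, if anything falls off the work surface, if the arm or the gripper's body presses on something with over 40 N, if the wrist force passes 120 N, or if a joint passes its speed limit or range.

## Working session

There is one attempt and no reset: what is moved stays moved. The work goes in short steps, Python scripts to look and compute and a tool call to move; the robot and the scene stay as the last step left them, time stands still between calls to the robot, and variables do not carry over. Pictures are saved under pics/ and viewed, and the job is handed in when it is done.

Besides the shell and the picture viewer there is one more tool, called after "Emit:" as name([rows], argument=value, ...), one row to a line, values as JSON. move_arm: Moves the arm, as the interface text tells. Shift numbers are shares of 10 cm and turn numbers shares of 180 degrees, none past 1 either way. Its arguments: {"type":"object","properties":{"series":{"type":"array","items":{"type":"array","items":{"type":"number"}}},"squeeze":{"type":"number"}},"required":["series"]}

```bash
ls; mkdir -p pics; python3 - <<'E'
from plant import *
import cv2
s=read_state();print(s)
for n in ["scene","top"]:
    c=read_camera(n);cv2.imwrite(f"pics/{n}0.png",c["frame"][:,:,::-1]);print(n,c["K"],c["k1"],c["rvec"],c["tvec"])
E
```

```text
pics
{'t': 0.0, 'q': array([-1.25238408e+00,  1.31190575e-01,  1.48926469e+00, -9.65893387e-06,
        1.52304310e+00, -8.53852548e-02]), 'dq': array([-8.65418641e-04,  2.73653003e-04, -1.14535660e-04,  7.71175872e-04,
        8.01488201e-06,  1.00145288e-04]), 'joint_torque': array([-5.76424791e-04, -5.59830809e+01, -4.91771221e+01,  7.68589578e-02,
        3.55594454e-02, -1.43476900e-04]), 'tool_pos': array([ 0.23558939, -0.55117664,  0.21757793]), 'orientation': array([-3.07592591e+00, -6.29604558e-01,  3.62826170e-04]), 'force': array([-0.20530387,  0.48452696,  0.17545462]), 'wrist_torque': array([-0.02079652, -0.02036678,  0.06634936]), 'opening': 0.09297668732592489}
scene [[393.59797665   0.         257.31319656]
 [  0.         393.59797665 190.59708829]
 [  0.           0.           1.        ]] -0.10516112761200921 [ 1.98743106  1.01519863 -0.54428245] [-0.3545112  -0.21811889  1.75676433]
top [[368.06023514   0.         253.06501715]
 [  0.         368.06023514 191.47421366]
 [  0.           0.           1.        ]] 0.03947301683511408 [ 2.12593965 -2.12185533  0.18016745] [-0.00562706  0.60629674  1.18918454]
```

View pics/scene0.png

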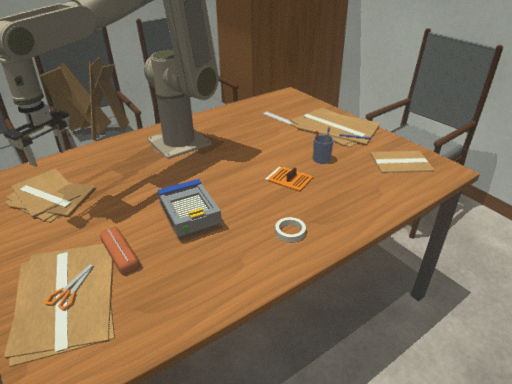

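View pics/top0.png

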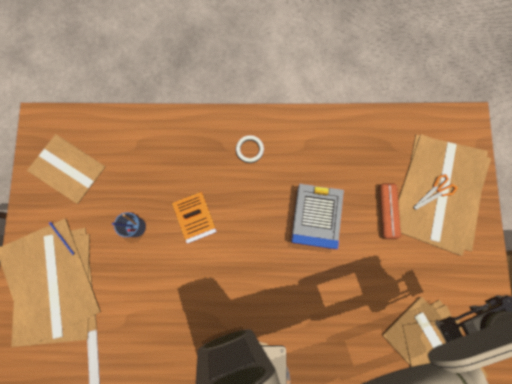

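The top view shows the lid at about (194,217) with its white lip toward the robot. The unit is at about (318,216) with its blue ledge at (316,241) and yellow catch at (321,190). The mug is at (130,225), the tape at (250,149) and the case at (389,210).

```bash
cat > h.py <<'E'
from plant import *
import cv2, numpy as np
from scipy.spatial.transform import Rotation as R
def cam(n,name=None):
    c=read_camera(n)
    if name: cv2.imwrite(f"pics/{name}.png",c["frame"][:,:,::-1])
    return c
def undist(c,px):
    px=np.atleast_2d(np.asarray(px,float));K=c["K"]
    return cv2.undistortPoints(px[:,None],K,np.array([c["k1"],0,0,0,0.]))[:,0]
def ray(c,px):
    s=undist(c,px);M=R.from_rotvec(np.ravel(c["rvec"])).as_matrix()
    o=-M.T@np.ravel(c["tvec"]);d=np.c_[s,np.ones(len(s))]@M
    return o,d
def onz(c,px,z):
    o,d=ray(c,px);return o+d*((z-o[2])/d[:,2])[:,None]
def proj(c,P):
    return cv2.projectPoints(np.atleast_2d(np.asarray(P,float)),np.ravel(c["rvec"]),np.ravel(c["tvec"]),c["K"],np.array([c["k1"],0,0,0,0.]))[0][:,0]
def hsv(c): return cv2.cvtColor(c["frame"],cv2.COLOR_RGB2HSV)
def mask(c,lo,hi,roi=None):
    m=cv2.inRange(hsv(c),np.array(lo),np.array(hi))
    if roi:
        k=np.zeros_like(m);x0,y0,x1,y1=roi;k[y0:y1,x0:x1]=255;m&=k
    return m
def big(m):
    cs,_=cv2.findContours(m,cv2.RETR_EXTERNAL,cv2.CHAIN_APPROX_NONE)
    return max(cs,key=cv2.contourArea)
E
python3 - <<'E'
from h import *
c=cam("top")
f=c["frame"]
for p in [(205,205),(204,236),(316,242),(321,190),(298,200)]: print(p,f[p[1],p[0]],hsv(c)[p[1],p[0]])
def rep(m,z,l):
    k=big(m);r=cv2.minAreaRect(k);b=cv2.boxPoints(r);P=onz(c,b,z);print(l,r,'\n',P.round(4),np.linalg.norm(np.diff(P,axis=0),axis=1).round(4),'ctr',P.mean(0).round(4))
rep(mask(c,(8,200,180),(20,255,255),(165,185,220,250)),.008,'lid')
rep(mask(c,(0,0,170),(180,80,255),(165,185,220,250)),.004,'lip')
rep(mask(c,(100,120,60),(130,255,255),(280,170,350,260)),.084,'ledge')
rep(mask(c,(22,150,120),(35,255,255),(280,170,350,260)),.093,'catch')
cv2.imwrite("pics/topz.png",cv2.resize(f[170:260,160:360,::-1],None,fx=4,fy=4,interpolation=cv2.INTER_CUBIC))
o=ray(c,[(250,200)])[0];print(o)
E
```

```text
(205, 205) [222 144  56] [ 16 191 222]
(204, 236) [199 175 161] [ 11  49 199]
(316, 242) [ 68 107 186] [110 162 186]
(321, 190) [221 190  64] [ 24 181 221]
(298, 200) [151 149 148] [ 10   5 151]
lid ((186.0, 222.0), (0.0, 0.0), 0.0) 
 [[0.5072 0.2274 0.008 ]
 [0.5072 0.2274 0.008 ]
 [0.5072 0.2274 0.008 ]
 [0.5072 0.2274 0.008 ]] [0. 0. 0.] ctr [0.5072 0.2274 0.008 ]
lip ((200.5689697265625, 235.67239379882812), (4.270992755889893, 31.753902435302734), 68.19859313964844) 
 [[0.4472 0.2292 0.004 ]
 [0.4877 0.1289 0.004 ]
 [0.474  0.1231 0.004 ]
 [0.4337 0.2233 0.004 ]] [0.1082 0.0148 0.108 ] ctr [0.4607 0.1761 0.004 ]
ledge ((314.3597412109375, 241.07179260253906), (44.5507926940918, 7.437344551086426), 8.426969528198242) 
 [[ 0.4379 -0.1295  0.084 ]
 [ 0.4614 -0.1334  0.084 ]
 [ 0.4411 -0.2739  0.084 ]
 [ 0.4179 -0.2695  0.084 ]] [0.0238 0.1419 0.0237] ctr [ 0.4396 -0.2016  0.084 ]
catch ((320.9999694824219, 189.99998474121094), (12.445079803466797, 5.091169357299805), 8.130102157592773) 
 [[ 0.599  -0.2052  0.093 ]
 [ 0.6157 -0.208   0.093 ]
 [ 0.6099 -0.2479  0.093 ]
 [ 0.5932 -0.245   0.093 ]] [0.017  0.0403 0.017 ] ctr [ 0.6045 -0.2265  0.093 ]
[ 0.38569462 -0.0160252   1.27779894]
```

View pics/topz.png

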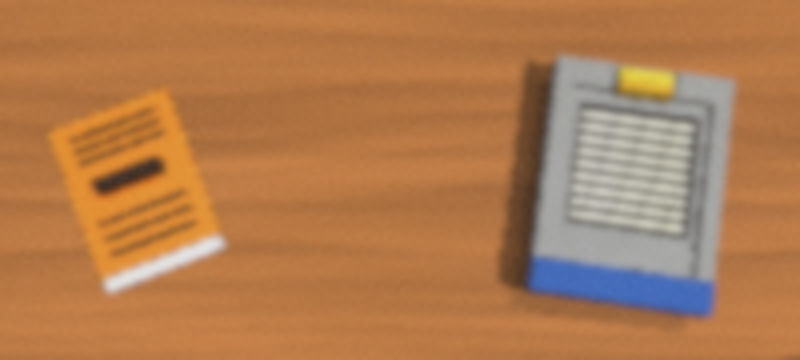

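```bash
cat >> h.py <<'E'
def pose():
    s=read_state();return s["tool_pos"],R.from_rotvec(s["orientation"])
def delta(p,Rt,p0=None,R0=None):
    """shares needed to go from (p0,R0) to (p,Rt)"""
    if p0 is None: p0,R0=pose()
    return (R0.inv().apply(np.asarray(p)-p0)/.1).round(3),((R0.inv()*Rt).as_rotvec()/np.pi).round(4)
def down(yaw,tilt=0):
    """tool frame with tool y along lid x (yaw), lid pitched free edge up by tilt(deg)"""
    L=R.from_euler('z',yaw,degrees=True)*R.from_euler('y',-tilt,degrees=True)
    return L,[L*R.from_matrix(np.array([[0,1,0],[1,0,0],[0,0,-1.]]).T), L*R.from_matrix(np.array([[0,-1,0],[-1,0,0],[0,0,-1.]]).T)]
E
python3 - <<'E'
from h import *
c=cam("top")
k=big(mask(c,(8,150,175),(21,255,255),(170,185,220,245)));r=cv2.minAreaRect(k);b=cv2.boxPoints(r);P=onz(c,b,.008);print(r,P.round(4),np.linalg.norm(np.diff(P,axis=0),axis=1).round(4),'ctr',P.mean(0))
k=big(mask(c,(0,0,0),(180,255,80),(175,195,215,235)));print(cv2.minAreaRect(k));h=onz(c,cv2.boxPoints(cv2.minAreaRect(k)),.036);print('handle',h.mean(0))
p,R0=pose();print(p,R0.as_matrix().round(3))
for Rt in down(22)[1]: print(delta([.515,.155,.25],Rt))
w=cam("wrist","w0")
M=R.from_rotvec(np.ravel(w["rvec"]));o=-M.inv().apply(np.ravel(w["tvec"]))
print('cam in tool',R0.inv().apply(o-p),(R0.inv()*M.inv()).as_matrix().round(3),w["K"],w["k1"])
E
```

```text
((194.5, 214.5), (59.0, 49.0), 90.0) [[0.6374 0.2882 0.008 ]
 [0.6377 0.1159 0.008 ]
 [0.4321 0.1119 0.008 ]
 [0.432  0.2792 0.008 ]] [0.1723 0.2055 0.1673] ctr [0.53481963 0.19879059 0.008     ]
((191.56895446777344, 213.6724090576172), (1.6712579727172852, 13.92715072631836), 68.19859313964844)
handle [0.53284873 0.20410455 0.036     ]
[ 0.23566093 -0.55139108  0.21797878] [[ 0.92   0.393 -0.   ]
 [ 0.393 -0.92   0.001]
 [ 0.    -0.001 -1.   ]]
(array([ 5.344, -5.399, -0.313]), array([-3.000e-04, -3.000e-04, -4.937e-01]))
(array([ 5.344, -5.399, -0.313]), array([-3.000e-04,  3.000e-04,  5.063e-01]))
cam in tool [ 0.07494782  0.00022858 -0.1663288 ] [[-0.    -0.962 -0.274]
 [ 1.    -0.    -0.   ]
 [ 0.    -0.274  0.962]] [[314.76294256   0.         257.21014438]
 [  0.         314.76294256 197.62378373]
 [  0.           0.           1.        ]] -0.07892251786623816
```

View pics/w0.png

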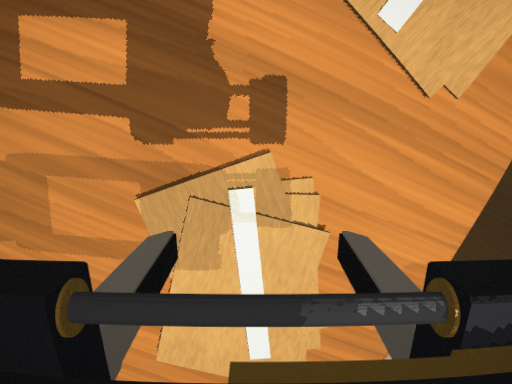

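The wrist view shows only cardboard and the fingers. I'll move to above the lid.

Emit:
move_arm([
  [0.945, -0.963, -0.05, 0, 0, 0, 1],
  [0.945, -0.963, -0.05, 0, 0, 0, 1],
  [0.945, -0.963, -0.05, 0, 0, 0, 1],
])

```text
t: 0.55
tool_pos: [0.2854, -0.4238, 0.2232]
orientation: [-3.077, -0.63, -0.0]
force: [0.8, -0.3, 0.3]
opening: 0.0932
```

Emit:
move_arm([
  [0.945, -0.963, -0.05, 0, 0, 0, 1],
  [0.945, -0.963, -0.05, 0, 0, 0, 1],
  [0.945, -0.963, -0.05, 0, 0, 0, 1],
])

```text
t: 0.85
tool_pos: [0.3345, -0.2979, 0.2287]
orientation: [-3.077, -0.631, -0.001]
force: [0.9, -1.5, -0.3]
opening: 0.0931
```

Emit:
move_arm([
  [0.945, -0.963, -0.05, 0, 0, 0, 1],
  [0.945, -0.963, -0.05, 0, 0, 0, 1],
  [0.945, -0.963, -0.05, 0, 0, 0, 1],
])

```text
t: 1.15
tool_pos: [0.3835, -0.1721, 0.2339]
orientation: [-3.077, -0.631, -0.001]
force: [0.6, 0.1, -0.1]
opening: 0.0926
```

Emit:
move_arm([
  [0.945, -0.963, -0.05, 0, 0, 0, 1],
  [0.945, -0.963, -0.05, 0, 0, 0, 1],
  [0.945, -0.963, -0.05, 0, 0, 0, 1],
])

```text
t: 1.45
tool_pos: [0.4325, -0.0463, 0.239]
orientation: [-3.077, -0.632, -0.002]
force: [0.7, 0.1, 0.9]
opening: 0.0929
```

Emit:
move_arm([
  [0.945, -0.963, -0.05, 0, 0, 0, 1],
  [0.945, -0.963, -0.05, 0, 0, 0, 1],
  [0.945, -0.963, -0.05, 0, 0, 0, 1],
])

```text
t: 1.75
tool_pos: [0.4815, 0.0796, 0.2438]
orientation: [-3.077, -0.632, -0.001]
force: [1.3, -1.6, 0.4]
opening: 0.0931
```

Emit:
move_arm([
  [0.945, -0.963, -0.05, 0, 0, 0, 1],
  [0.945, -0.963, -0.05, 0, 0, -0.2, 1],
  [0.945, -0.963, -0.05, 0, 0, -0.494, 1],
  [0.945, -0.963, -0.05, 0, 0, -0.494, 1],
  [0.945, -0.963, -0.05, 0, 0, -0.494, 1],
  [0.945, -0.963, -0.05, 0, 0, -0.494, 1],
  [0.945, -0.963, -0.05, 0, 0, -0.494, 1],
  [0.945, -0.963, -0.05, 0, 0, -0.494, 1],
])

```text
t: 2.55
tool_pos: [0.53, 0.2024, 0.2484]
orientation: [-2.341, -2.095, 0.001]
force: [0.2, -0.4, 0.6]
opening: 0.0929
```

```bash
python3 - <<'E'
from h import *
p,R0=pose();print(R0.as_matrix().round(3))
for Rt in down(22)[1][:1]: print(delta([.531,.203,.25],Rt))
E
```

```text
[[ 0.11   0.994 -0.   ]
 [ 0.994 -0.11  -0.   ]
 [-0.    -0.    -1.   ]]
(array([ 0.007,  0.009, -0.016]), array([-1.000e-04,  0.000e+00, -1.574e-01]))
```

Emit:
move_arm([
  [0, 0, 0, 0, 0, -0.157, 1],
  [0, 0, 0, 0, 0, -0.157, 1],
  [0, 0, 0, 0, 0, -0.157, 1],
  [0, 0, 0, 0, 0, -0.157, 1],
  [0, 0, 0, 0, 0, -0.157, 1],
  [0, 0, 0, 0, 0, -0.157, 1],
])

```text
t: 3.15
tool_pos: [0.5301, 0.2024, 0.2485]
orientation: [-1.769, -2.596, 0.0]
force: [-0.1, -0.0, 0.8]
opening: 0.0928
```

```bash
python3 - <<'E'
from h import *
p,R0=pose();print(p,R0.as_matrix().round(3))
c=cam("wrist","w1")
E
```

```text
[0.53008921 0.20235544 0.24853653] [[-0.366  0.931 -0.   ]
 [ 0.931  0.366 -0.   ]
 [ 0.    -0.    -1.   ]]
```

View pics/w1.png

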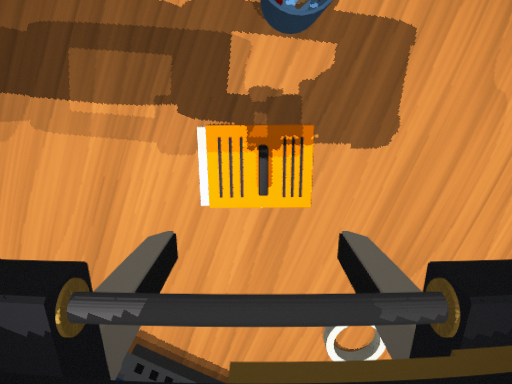

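The lid is centred in the wrist view: lip at columns 198–209, plate to 312, handle at (264,170). Next I'll measure it precisely.

```bash
python3 - <<'E'
from h import *
c=cam("wrist")
H=hsv(c)
for q in [(300,180),(290,131),(203,170),(264,170),(264,150),(230,130),(330,180),(312,135)]: print(q,c["frame"][q[1],q[0]],H[q[1],q[0]])
roi=(185,110,330,220)
m=mask(c,(8,235,100),(26,255,255),roi)
m=cv2.morphologyEx(m,cv2.MORPH_CLOSE,np.ones((5,5)))
k=big(m);r=cv2.minAreaRect(k);b=cv2.boxPoints(r)
P=onz(c,b,.008);print(r,P.round(4),np.linalg.norm(np.diff(P,axis=0),axis=1).round(4),'ctr',P.mean(0))
k=big(mask(c,(0,0,170),(180,60,255),roi));r=cv2.minAreaRect(k);P2=onz(c,cv2.boxPoints(r),.004);print('lip',r,P2.round(4),np.linalg.norm(np.diff(P2,axis=0),axis=1).round(4),P2.mean(0))
k=big(mask(c,(0,0,0),(180,255,60),(250,135,278,200)));r=cv2.minAreaRect(k);P3=onz(c,cv2.boxPoints(r),.038);print('rib',r,P3.round(4),P3.mean(0))
E
```

```text
(300, 180) [60 58 58] [ 0  9 60]
(290, 131) [147  71   0] [ 14 255 147]
(203, 170) [251 251 253] [120   2 253]
(264, 170) [63 61 61] [ 0  8 63]
(264, 150) [34 34 33] [30  8 34]
(230, 130) [252 156   0] [ 19 255 252]
(330, 180) [224 142  66] [ 14 180 224]
(312, 135) [213 106   0] [ 15 255 213]
((259.5, 166.0), (106.99998474121094, 81.99998474121094), -0.0) [[0.4836 0.1271 0.008 ]
 [0.448  0.2303 0.008 ]
 [0.5744 0.28   0.008 ]
 [0.6189 0.1803 0.008 ]] [0.1091 0.1358 0.1091] ctr [0.53122232 0.20442273 0.008     ]
lip ((202.57359313964844, 165.9713134765625), (78.40206146240234, 8.439456939697266), 87.1375961303711) [[0.4368 0.223  0.004 ]
 [0.4467 0.2274 0.004 ]
 [0.486  0.1299 0.004 ]
 [0.4754 0.1251 0.004 ]] [0.0109 0.1051 0.0116] [0.46123001 0.17634035 0.004     ]
rib ((263.0, 169.5), (49.0, 8.0), 90.0) [[0.5186 0.2342 0.038 ]
 [0.5275 0.2377 0.038 ]
 [0.55   0.1816 0.038 ]
 [0.5408 0.178  0.038 ]] [0.53421786 0.20788994 0.038     ]
```

Emit:
move_arm([
  [0.023, 0.057, 0.5, 0, 0, -0.001, 0],
  [0.023, 0.057, 1, 0, 0, -0.001, 0],
  [0.023, 0.057, 1, 0, 0, -0.001, 0],
])

```text
t: 3.55
tool_pos: [0.5293, 0.2051, 0.1406]
orientation: [-1.759, -2.593, 0.016]
force: [-1.1, -0.9, -1.2]
opening: 0.0735
```

Emit:
move_arm([
  [0, 0, 0.4, 0, 0, 0, -0.2],
  [0, 0, 0.8, 0, 0, 0, -0.2],
  [0, 0, 0.9, 0, 0, 0, -0.2],
  [0, 0, 0.9, 0, 0, 0, -0.2],
])

```text
t: 3.95
tool_pos: [0.534, 0.2064, 0.0587]
orientation: [-1.762, -2.599, 0.003]
force: [-0.3, 0.0, 0.2]
opening: 0.0417
```

```bash
python3 - <<'E'
from h import *
p,R0=pose();print(p,R0.as_matrix().round(3),read_state()["force"])
c=cam("wrist","w2")
E
```

```text
[0.5340027  0.20640631 0.05872296] [[-0.37   0.929 -0.002]
 [ 0.929  0.37  -0.001]
 [ 0.    -0.002 -1.   ]] [-0.3195261   0.03249695  0.24164268]
```

View pics/w2.png

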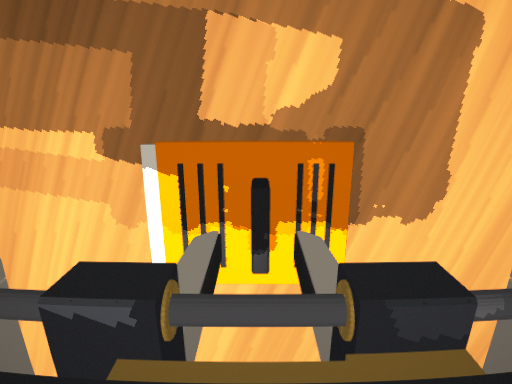

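The rib is centred between the fingers, at column 260. I'll descend and grip.

Emit:
move_arm([
  [0, 0, 0.3, 0, 0, 0, -0.2],
  [0, 0, 0.44, 0, 0, 0, -0.2],
  [0, 0, 0.44, 0, 0, 0, -0.2],
  [0, 0, 0.44, 0, 0, 0, -0.2],
])

```text
t: 4.4
tool_pos: [0.5353, 0.2068, 0.016]
orientation: [1.762, 2.6, 0.001]
force: [-0.0, 0.2, -0.7]
opening: 0.0368
```

Emit:
move_arm([
  [0, 0, 0, 0, 0, 0, -1],
  [0, 0, 0, 0, 0, 0, -1],
  [0, 0, 0, 0, 0, 0, -1],
  [0, 0, 0, 0, 0, 0, -1],
  [0, 0, 0, 0, 0, 0, -1],
  [0, 0, 0, 0, 0, 0, -1],
], squeeze=40)

```text
t: 5.0
tool_pos: [0.535, 0.2067, 0.0152]
orientation: [1.762, 2.6, 0.001]
force: [-1.4, -0.7, 5.3]
opening: 0.0119
```

```bash
python3 - <<'E'
from h import *
s=read_state();print(s["tool_pos"],s["force"],s["wrist_torque"],s["opening"],s["q"])
E
```

```text
[0.53502186 0.20672734 0.01521928] [-1.42802615 -0.68732588  5.33253977] [-0.04095909  0.08180919  0.01007481] 0.01188111824923431 [ 2.79322476e-01  2.50350695e-01  1.74277229e+00  2.09033272e-05
  1.14764581e+00 -1.00081090e-01]
```

Emit:
move_arm([
  [0, 0, -0.1, 0, 0, 0, -1],
  [0, 0, -0.2, 0, 0, 0, -1],
  [0, 0, -0.5, 0, 0, 0, -1],
  [0, 0, -0.8, 0, 0, 0, -1],
  [0, 0, -1, 0, 0, 0, -1],
])

```text
t: 5.5
tool_pos: [0.5354, 0.2069, 0.1176]
orientation: [1.762, 2.599, 0.003]
force: [0.7, -0.2, -2.5]
opening: 0.0113
```

Emit:
move_arm([
  [0, 0, -0.5, 0, 0, 0.04, -1],
  [0, 0, -1, 0, 0, 0.08, -1],
  [0, 0, -1, 0, 0, 0.12, -1],
  [0, 0, -1, 0, 0, 0.166, -1],
  [0, 0, -1, 0, 0, 0.166, -1],
  [0, 0, -1, 0, 0, 0.166, -1],
])

```text
t: 6.1
tool_pos: [0.5343, 0.2065, 0.2146]
orientation: [-2.369, -2.063, 0.001]
force: [1.0, 0.7, -2.3]
opening: 0.0116
```

```bash
python3 - <<'E'
from h import *
s=read_state();p,R0=pose();print(p,R0.as_matrix().round(3),s["force"],s["wrist_torque"],s["opening"])
print(delta([.505,-.32,.33],down(-8.3)[1][0]))
c=cam("wrist","w3")
E
```

```text
[0.53426234 0.20652034 0.21458234] [[ 0.137  0.991 -0.001]
 [ 0.991 -0.137 -0.   ]
 [-0.    -0.001 -1.   ]] [ 0.95823499  0.7417019  -2.33987114] [-0.0023926  -0.08546875  0.04611596] 0.011610983448094652
(array([-5.256,  0.433, -1.153]), array([-0.0002,  0.0001,  0.0023]))
```

View pics/w3.png

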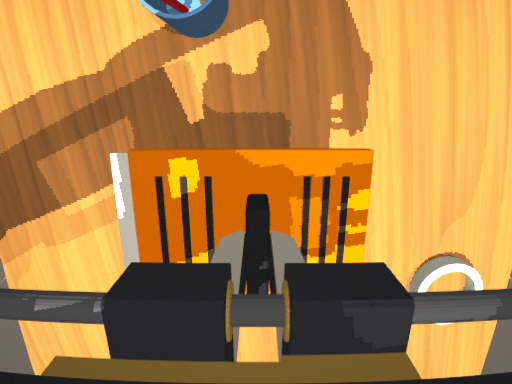

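The lid is held level, with its near edge at row 149. I'll carry it to a viewpoint beside the unit.

Emit:
move_arm([
  [-0.3, 0.02, -0.1, 0, 0, 0, -1],
  [-0.8, 0.07, -0.5, 0, 0, 0, -1],
  [-0.876, 0.072, -1, 0, 0, 0, -1],
  [-0.876, 0.072, -1, 0, 0, 0, -1],
])

```text
t: 6.55
tool_pos: [0.531, 0.1173, 0.3205]
orientation: [2.369, 2.056, 0.009]
force: [0.7, 0.9, -1.1]
opening: 0.0117
```

Emit:
move_arm([
  [-0.5, 0.04, -0.03, 0, 0, 0, -1],
  [-0.876, 0.072, -0.03, 0, 0, 0, -1],
])

```text
t: 6.75
tool_pos: [0.5242, 0.0304, 0.3181]
orientation: [2.368, 2.063, 0.001]
force: [0.5, -0.2, -1.7]
opening: 0.0116
```

Emit:
move_arm([
  [-0.5, 0.04, -0.03, 0, 0, 0, -1],
  [-0.876, 0.072, -0.03, 0, 0, 0, -1],
])

```text
t: 6.95
tool_pos: [0.5184, -0.0583, 0.3201]
orientation: [-2.371, -2.061, 0.001]
force: [0.8, -0.7, -2.3]
opening: 0.0116
```

Emit:
move_arm([
  [-0.5, 0.04, -0.03, 0, 0, 0, -1],
  [-0.876, 0.072, -0.03, 0, 0, 0, -1],
])

```text
t: 7.15
tool_pos: [0.5131, -0.1463, 0.3231]
orientation: [-2.371, -2.061, 0.001]
force: [0.9, 1.2, -2.4]
opening: 0.012
```

Emit:
move_arm([
  [-0.5, 0.04, -0.03, 0, 0, 0, -1],
  [-0.876, 0.072, -0.03, 0, 0, 0, -1],
])

```text
t: 7.35
tool_pos: [0.5078, -0.2342, 0.3259]
orientation: [-2.371, -2.06, 0.001]
force: [1.0, 0.5, -2.2]
opening: 0.012
```

Emit:
move_arm([
  [-0.4, 0.04, -0.03, 0, 0, 0, -1],
  [-0.876, 0.072, -0.03, 0, 0, 0, -1],
  [-0.876, 0.072, -0.03, 0, 0, 0, -1],
  [-0.876, 0.072, -0.03, 0, 0, 0, -1],
])

```text
t: 7.75
tool_pos: [0.5026, -0.3204, 0.328]
orientation: [-2.372, -2.056, 0.0]
force: [0.3, 0.2, -2.5]
opening: 0.0118
```

```bash
python3 - <<'E'
from h import *
s=read_state();p,R0=pose();print(p,R0.as_matrix().round(3),s["force"],s["wrist_torque"],s["opening"])
c=cam("wrist","w4")
E
```

```text
[ 0.50257171 -0.32035465  0.3280045 ] [[ 0.142  0.99  -0.002]
 [ 0.99  -0.142  0.002]
 [ 0.002 -0.002 -1.   ]] [ 0.3240118   0.17692692 -2.46542289] [-0.04418011 -0.10219485  0.0030109 ] 0.011779322723465437
```

View pics/w4.png

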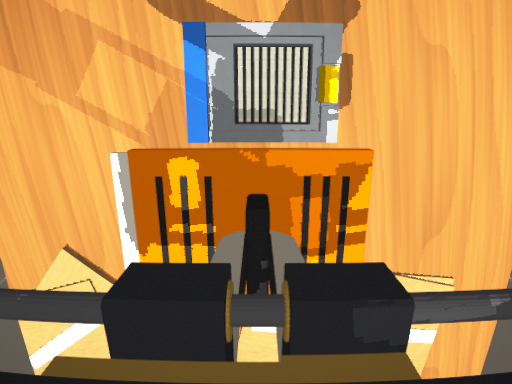

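The unit is fully visible above the lid: ledge at columns 185–208, catch at (328,84), and lid front edge at row 149.

```bash
python3 - <<'E'
from h import *
c=cam("wrist")
np.save("w4.npy",c,allow_pickle=True)
f=c["frame"][10:165,100:390,::-1]
cv2.imwrite("pics/w4z.png",cv2.resize(f,None,fx=2.75,fy=2.75,interpolation=cv2.INTER_CUBIC))
k=big(mask(c,(100,150,60),(125,255,255),(170,10,230,150)))
r=cv2.minAreaRect(k);ap=cv2.approxPolyDP(k,3,True)[:,0]
print(r,ap.tolist());P=onz(c,ap,.084);print(P.round(4))
k=big(mask(c,(22,150,60),(35,255,255),(300,50,345,120)));print('catch',cv2.minAreaRect(k),onz(c,cv2.boxPoints(cv2.minAreaRect(k)),.09).round(4))
E
```

```text
((195.38128662109375, 82.5035400390625), (119.68980407714844, 21.990304946899414), 88.29864501953125) [[183, 23], [188, 142], [208, 142], [204, 23]]
[[ 0.4381 -0.1308  0.084 ]
 [ 0.4173 -0.2728  0.084 ]
 [ 0.4432 -0.2766  0.084 ]
 [ 0.4632 -0.1349  0.084 ]]
catch ((327.7403564453125, 84.43370056152344), (18.868619918823242, 36.94886016845703), 3.012787342071533) [[ 0.5875 -0.2469  0.09  ]
 [ 0.5942 -0.2037  0.09  ]
 [ 0.617  -0.2078  0.09  ]
 [ 0.6108 -0.2511  0.09  ]]
```

View pics/w4z.png

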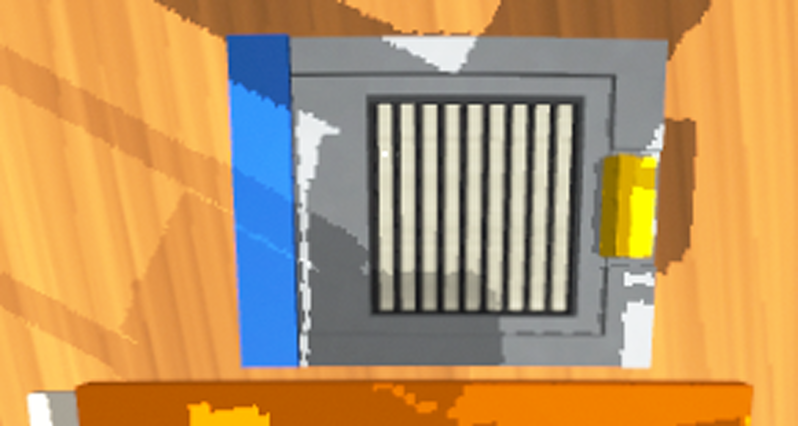

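```bash
cat > sub.py <<'E'
from h import *
def edge(g,pts,n,half=4):
    """subpixel edge position: along normal n for each pt; max gradient by parabola"""
    out=[];n=np.asarray(n,float);t=np.arange(-half,half+.01,.25)
    for p in pts:
        xy=p+t[:,None]*n
        v=cv2.remap(g,xy[:,0].astype(np.float32)[None],xy[:,1].astype(np.float32)[None],cv2.INTER_LINEAR)[0].astype(float)
        d=np.abs(np.gradient(cv2.GaussianBlur(v[None],(0,0),1.5)[0]));i=d[2:-2].argmax()+2
        if d[i]>2: out.append(p+t[i]*n)
    return np.array(out)
def line(P):
    vx,vy,x,y=cv2.fitLine(P.astype(np.float32),cv2.DIST_HUBER,0,.01,.01).ravel();return np.array([x,y]),np.array([vx,vy])
E
python3 - <<'E'
from sub import *
c=np.load("w4.npy",allow_pickle=True).item();f=c["frame"]
r=f[:,:,0].astype(np.float32);b=f[:,:,2].astype(np.float32);g=f.astype(np.float32).mean(2)
sat=hsv(c)[:,:,1].astype(np.float32)
def L(p,q,n=40): return np.array([np.array(p)+(np.array(q)-p)*s for s in np.linspace(.05,.95,n)],float)
def show(name,img,p,q,nrm,z):
    E=edge(img,L(p,q),nrm);W=onz(c,E,z)[:,:2];x,v=line(W*1000)
    if v[0]*(1 if abs(v[0])>abs(v[1]) else 0)+v[1]*(1 if abs(v[1])>=abs(v[0]) else 0)<0: v=-v
    res=np.abs((W*1000-x)@np.array([-v[1],v[0]])); print(name,len(E),x.round(1),'ang',np.degrees(np.arctan2(v[1],v[0])).round(2),'res',np.median(res).round(2)); return x,v
show('ledge front',sat,(204,25),(208,140),(1,0),.084)
show('ledge back',r,(183,25),(188,140),(1,0),.084)
a=show('ledge far',sat,(185,23),(202,23),(0,1),.084)
bb=show('ledge near',sat,(190,143),(206,143),(0,1),.084)
show('filter frame left',g,(235,48),(236,122),(1,0),.070)
show('filter frame far',g,(236,45),(310,45),(0,1),.070)
show('filter frame near',g,(237,124),(308,124),(0,1),.070)
show('filter frame right',g,(311,48),(309,122),(1,0),.070)
show('tray far',sat,(208,23.5),(340,24.5),(0,1),.078)
show('tray near',sat,(212,143),(335,143),(0,1),.078)
show('tray right',sat,(342,30),(340,55),(1,0),.078)
u=np.array([np.cos(np.radians(-8.2)),np.sin(np.radians(-8.2))])
# lid
p,R0=pose();zt=p[2]-.0152+.008
for nm,img,p1,p2,n in [('lid near edge',b,(140,149.5),(365,149.5),(0,1)),('lid left',b,(131,155),(136,225),(1,0)),('lid right',sat,(373,155),(367,220),(1,0)),('lid near2',sat,(135,149),(365,149),(0,1))]:
    x,v=show(nm,img,p1,p2,n,zt); print('   in tool',(R0.inv().apply(np.r_[x/1000,zt]-p)*1000).round(1),(R0.inv().apply(np.r_[v,0])).round(3))
print(p)
E
```

```text
ledge front 40 [ 454.5 -202.3] ang 81.9 res 0.26
ledge back 40 [ 427.5 -196.9] ang 81.71 res 0.2
ledge far 40 [ 450.8 -132.3] ang -9.17 res 0.0
ledge near 40 [ 430.6 -275.4] ang -8.38 res 0.0
filter frame left 40 [ 491.2 -211.4] ang 81.59 res 0.1
filter frame far 40 [ 543.8 -171.9] ang -8.29 res 0.81
filter frame near 40 [ 533.2 -265.3] ang -8.42 res 0.52
filter frame right 40 [ 579.9 -222.2] ang 82.19 res 0.02
tray far 40 [ 543.4 -144.8] ang -8.26 res 0.14
tray near 40 [ 513.4 -287.9] ang -8.03 res 0.04
tray right 40 [ 627.1 -175.8] ang 83.1 res 0.12
lid near edge 40 [ 505.5 -264.7] ang -8.01 res 0.09
   in tool [53.9 -5.2  7.3] [ 0.001  1.    -0.001]
lid left 40 [ 434.5 -279.5] ang 81.81 res 0.06
   in tool [ 29.3 -73.4   7.3] [1.    0.003 0.001]
lid right 40 [ 570.6 -295.8] ang 81.84 res 0.1
   in tool [32.2 63.6  7.2] [1.    0.002 0.001]
lid near2 40 [ 506.7 -265.1] ang -8.09 res 0.03
   in tool [53.6 -4.   7.3] [-0.001  1.    -0.001]
[ 0.5031649  -0.31879859  0.32892695]
```

```bash
cat > g.py <<'E'
from h import *
import sys
YAW=-8.15; X0=.5475; YC=-.1384   # tray origin along unit x', TCP lateral y'
TL=np.array([.085,0,.0152])      # lip->TCP in lid frame
Rz=R.from_euler('z',YAW,degrees=True)
def goal(lx,lz,tilt,dy=0):
    """lip end at tray x lx(mm), height lz(mm) above seat"""
    v=R.from_euler('y',-tilt,degrees=True).apply(TL)
    P=Rz.apply([X0+lx/1e3+v[0],YC+dy/1e3,.070+lz/1e3+v[2]]);return P,down(YAW,tilt)[1][0]
def where():
    p,R0=pose(); M=Rz.inv()*R0
    # lid R = tool R * T^-1
    T=R.from_matrix(np.array([[0,1,0],[1,0,0],[0,0,-1.]]).T)
    Lr=Rz.inv()*R0*T.inv(); q=Rz.inv().apply(p)-Lr.apply(TL)
    e=Lr.as_euler('zyx',degrees=True)
    s=read_state();F=Rz.inv().apply(s["force"]);t=Rz.inv().apply(s["wrist_torque"])
    print('lip tray x %.1f  dy %.1f  z %.1f  tilt %.2f yaw %.2f roll %.2f'%((q[0]-X0)*1e3,(q[1]-YC)*1e3,(q[2]-.07)*1e3,-e[1],e[0],e[2]),'F',F.round(1),'T',t.round(2),'op %.4f t %.2f'%(s["opening"],s["t"]))
if __name__=="__main__":
    where()
    if len(sys.argv)>3: print(*delta(*goal(*map(float,sys.argv[1:]))))
E
python3 g.py -56 20 15; python3 g.py -56 80 15
```

```text
lip tray x -89.2  dy -106.0  z 243.8  tilt -0.04 yaw 0.11 roll 0.06 F [ 0.5 -0.3 -2.8] T [ 0.08 -0.17 -0.  ] op 0.0120 t 7.85
[1.056 0.268 2.023] [-0.0836 -0.0004  0.0006]
lip tray x -89.2  dy -106.0  z 243.8  tilt -0.04 yaw 0.11 roll 0.06 F [ 0.5 -0.3 -2.8] T [ 0.08 -0.17 -0.  ] op 0.0120 t 7.85
[1.056 0.267 1.423] [-0.0836 -0.0004  0.0006]
```

Emit:
move_arm([
  [0.3, 0.07, 0.2, -0.02, 0, 0, -1],
  [0.65, 0.15, 0.5, -0.05, 0, 0, -1],
  [1, 0.267, 0.8, -0.084, 0, 0, -1],
  [1, 0.267, 0.8, -0.084, 0, 0, -1],
  [1, 0.267, 0.8, -0.084, 0, 0, -1],
])

```text
t: 8.35
tool_pos: [0.5416, -0.2211, 0.2464]
orientation: [2.215, 1.928, 0.253]
force: [0.6, -0.3, -0.5]
opening: 0.0115
```

```bash
python3 g.py -56 20 15
```

```text
lip tray x -58.3  dy -4.0  z 140.0  tilt 14.83 yaw 0.24 roll 0.17 F [ 0.6 -0.2 -0.5] T [-0.03  0.05 -0.05] op 0.0115 t 8.35
[ 0.035 -0.285  1.163] [-0.001  -0.0009  0.0011]
```

Emit:
move_arm([
  [0.035, -0.1, 0.35, -0.001, -0.001, 0.001, -1],
  [0.035, -0.2, 0.75, -0.001, -0.001, 0.001, -1],
  [0.035, -0.23, 0.9, -0.001, -0.001, 0.001, -1],
  [0.035, -0.23, 0.9, -0.001, -0.001, 0.001, -1],
  [0.035, -0.23, 0.9, -0.001, -0.001, 0.001, -1],
])

```text
t: 8.85
tool_pos: [0.547, -0.2224, 0.1598]
orientation: [2.212, 1.912, 0.256]
force: [0.7, 0.5, -1.1]
opening: 0.012
```

```bash
python3 g.py -56 20 15;  python3 -c "
from h import *
cam('wrist','w5');cam('scene','s5')
c=cam('scene');cv2.imwrite('pics/s5z.png',cv2.resize(c['frame'][130:270,110:270,::-1],None,fx=5,fy=4,interpolation=cv2.INTER_CUBIC)[:600])"
```

```text
lip tray x -52.3  dy -4.0  z 52.4  tilt 15.48 yaw -0.21 roll -0.26 F [ 0.6  0.6 -1.1] T [0.   0.16 0.07] op 0.0120 t 8.85
[ 0.043 -0.121  0.31 ] [ 0.0026  0.0014 -0.0008]
```

View pics/w5.png

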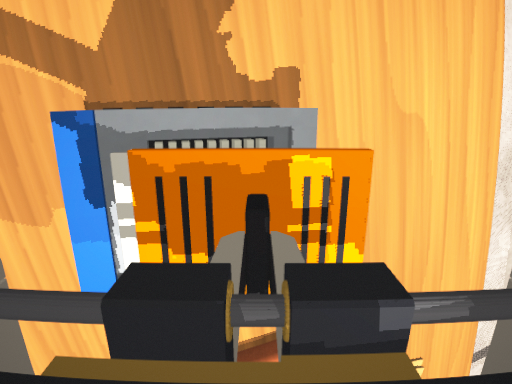

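View pics/s5z.png

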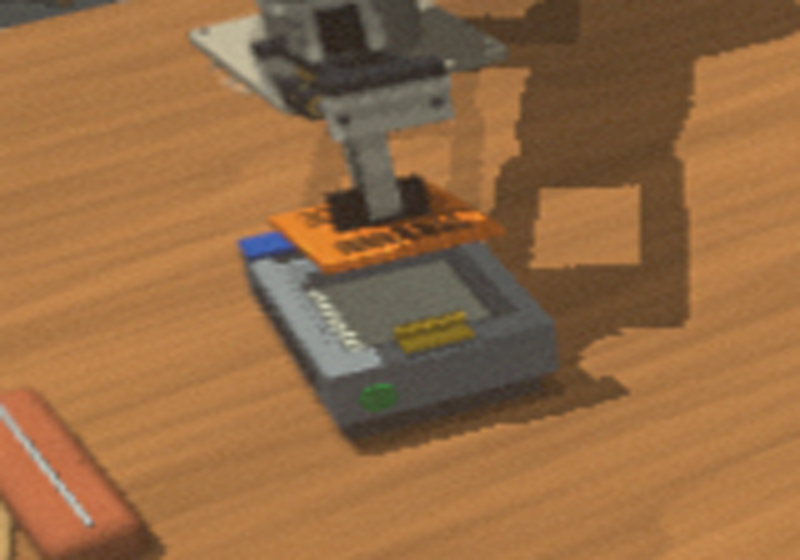

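Emit:
move_arm([
  [0.043, -0.06, 0.15, 0.0015, 0.0005, 0, -1],
  [0.043, -0.121, 0.31, 0.0015, 0.0005, 0, -1],
  [0.043, -0.121, 0.31, 0.0015, 0.0005, 0, -1],
  [0.043, -0.121, 0.31, 0.0015, 0.0005, 0, -1],
])

```text
t: 9.4
tool_pos: [0.542, -0.2163, 0.1231]
orientation: [2.219, 1.918, 0.252]
force: [-0.3, -0.0, -1.8]
opening: 0.012
```

```bash
python3 g.py -58 8 15;  python3 -c "
from h import *
c=cam('wrist','w6')"; python3 g.py -58 8 15
```

```text
lip tray x -58.5  dy 1.4  z 16.5  tilt 14.96 yaw -0.20 roll -0.06 F [-0.3 -0.1 -1.8] T [-0.03  0.15  0.03] op 0.0120 t 9.40
[-0.012 -0.017  0.083] [-0.0002  0.0003 -0.001 ]
lip tray x -57.8  dy 1.1  z 17.3  tilt 15.05 yaw -0.20 roll -0.09 F [ 0.   0.3 -1.8] T [-0.05  0.12  0.04] op 0.0115 t 9.45
[-0.009 -0.026  0.09 ] [ 0.0003  0.0005 -0.001 ]
```

View pics/w6.png

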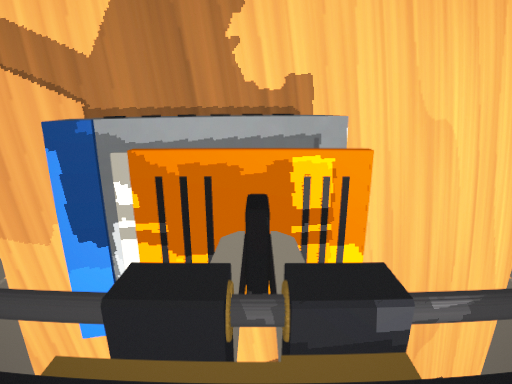

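```bash
python3 - <<'E'
from sub import *
from g import *
c=cam("wrist");f=c["frame"];sat=hsv(c)[:,:,1].astype(np.float32);b=f[:,:,2].astype(np.float32)
def L(p,q,n=60): return np.array([np.array(p)+(np.array(q)-p)*s for s in np.linspace(.03,.97,n)],float)
where()
for nm,img,p,q,n,z in [('tray far',sat,(105,118),(340,116),(0,1),.078),('ledge front',sat,(95,125),(109,240),(1,0),.084),('ledge far',sat,(46,121),(92,118),(0,1),.084)]:
    E=edge(img,L(p,q),n);W=Rz.inv().apply(onz(c,E,z));x,v=line(W[:,:2]*1000);v=v*np.sign(v[np.abs(v).argmax()])
    print(nm,len(E),(x-[X0*1e3,YC*1e3]).round(1),np.degrees(np.arctan2(v[1],v[0])).round(2),'res',np.median(np.abs((W[:,:2]*1e3-x)@[-v[1],v[0]])).round(2))
# lid far edge top (lid y 55, z 8) : intersect rays with lid top plane
p,R0=pose();o,d=ray(c,edge(sat,L((135,149.5),(368,149.5)),(0,1)))
o2=R0.inv().apply(o-p);d2=R0.inv().apply(d);P=o2+d2*((.0072-o2[2])/d2[:,2])[:,None];print('lid far edge in tool',(np.median(P,0)*1e3).round(1),np.degrees(np.polyfit(P[:,1],P[:,0],1)[0]).round(2))
E
```

```text
lip tray x -57.4  dy 0.9  z 17.8  tilt 15.10 yaw -0.20 roll -0.12 F [ 0.7 -0.3 -1.3] T [-0.02  0.14  0.02] op 0.0118 t 9.50
tray far 60 [18.7 72.8] -0.34 res 0.23
ledge front 60 [-68.3  33.6] 89.96 res 0.06
ledge far 60 [-80.9  71.9] 0.78 res 0.08
lid far edge in tool [54.7 -4.3  7.2] -0.07
```

```bash
python3 g.py -58 4 15 0.2; python3 g.py -58 0 15 0.2
```

```text
lip tray x -57.4  dy 0.9  z 17.8  tilt 15.10 yaw -0.20 roll -0.12 F [ 0.7 -0.3 -1.3] T [-0.02  0.14  0.02] op 0.0118 t 9.50
[-0.005 -0.042  0.133] [ 0.0006  0.0006 -0.0009]
lip tray x -57.4  dy 0.9  z 17.8  tilt 15.10 yaw -0.20 roll -0.12 F [ 0.7 -0.3 -1.3] T [-0.02  0.14  0.02] op 0.0118 t 9.50
[-0.005 -0.052  0.171] [ 0.0006  0.0006 -0.0009]
```

Emit:
move_arm([
  [-0.005, -0.02, 0.05, 0.0006, 0.0006, -0.001, -1],
  [-0.005, -0.04, 0.1, 0.0006, 0.0006, -0.001, -1],
  [-0.005, -0.042, 0.133, 0.0006, 0.0006, -0.001, -1],
  [-0.005, -0.042, 0.133, 0.0006, 0.0006, -0.001, -1],
  [-0.005, -0.042, 0.133, 0.0006, 0.0006, -0.001, -1],
])

```text
t: 10.0
tool_pos: [0.5417, -0.217, 0.1095]
orientation: [2.217, 1.923, 0.252]
force: [0.6, 0.2, -2.5]
opening: 0.0117
```

```bash
python3 g.py -58 0 15 0.2
```

```text
lip tray x -58.8  dy 0.4  z 3.0  tilt 14.90 yaw 0.01 roll 0.03 F [ 0.6  0.2 -2.5] T [ 0.01  0.14 -0.01] op 0.0117 t 10.00
[-0.002 -0.     0.029] [-0.0005 -0.0002  0.    ]
```

Emit:
move_arm([
  [0, -0.004, 0.013, 0, 0, 0, -1],
  [0, -0.004, 0.013, 0, 0, 0, -1],
  [0, -0.007, 0.025, 0, 0, 0, -1],
  [0, -0.007, 0.025, 0, 0, 0, -1],
])

```text
t: 10.4
tool_pos: [0.5416, -0.217, 0.107]
orientation: [2.217, 1.923, 0.252]
force: [-0.5, 0.5, -2.8]
opening: 0.0119
```

```bash
python3 g.py
```

```text
lip tray x -58.8  dy 0.4  z 0.4  tilt 14.91 yaw 0.01 roll 0.03 F [-0.6  0.4 -2.8] T [-0.03  0.17  0.01] op 0.0119 t 10.40
```

Emit:
move_arm([
  [0, -0.002, 0.008, 0, 0, 0, -1],
  [0, -0.002, 0.008, 0, 0, 0, -1],
  [0, -0.004, 0.015, 0, 0, 0, -1],
  [0, -0.004, 0.015, 0, 0, 0, -1],
])

```text
t: 10.8
tool_pos: [0.542, -0.2172, 0.1061]
orientation: [2.217, 1.922, 0.252]
force: [-1.2, 1.1, 2.5]
opening: 0.012
```

```bash
python3 g.py
```

```text
lip tray x -58.4  dy 0.3  z -0.6  tilt 14.96 yaw 0.01 roll 0.01 F [-1.3  0.9  2.5] T [0.11 0.46 0.01] op 0.0120 t 10.80
```

Emit:
move_arm([
  [0, 0.003, -0.012, 0, 0, 0, -1],
  [0, -0.03, -0.022, 0, 0, 0, -1],
  [0, -0.06, -0.03, 0, 0, 0, -1],
  [0, -0.085, -0.036, 0, 0, 0, -1],
  [0, -0.085, -0.036, 0, 0, 0, -1],
  [0, -0.085, -0.036, 0, 0, 0, -1],
])

```text
t: 11.4
tool_pos: [0.5325, -0.2158, 0.1068]
orientation: [2.217, 1.922, 0.252]
force: [-0.4, 0.6, -2.3]
opening: 0.0117
```

```bash
python3 g.py
```

```text
lip tray x -68.0  dy 0.3  z 0.2  tilt 14.92 yaw 0.00 roll 0.02 F [-0.5  0.5 -2.3] T [-0.07  0.11 -0.04] op 0.0117 t 11.40
```

Emit:
move_arm([
  [0, -0.01, -0.003, 0, 0, 0, -1],
  [0, -0.02, -0.006, 0, 0, 0, -1],
  [0, -0.03, -0.008, 0, 0, 0, -1],
  [0, -0.04, -0.011, 0, 0, 0, -1],
  [0, -0.04, -0.011, 0, 0, 0, -1],
])

```text
t: 11.9
tool_pos: [0.5284, -0.2151, 0.1068]
orientation: [2.217, 1.923, 0.252]
force: [-0.5, -0.1, -2.4]
opening: 0.0114
```

```bash
python3 g.py;  python3 -c "
from h import *
c=cam('wrist','w7')"
```

```text
lip tray x -72.1  dy 0.4  z 0.3  tilt 14.92 yaw 0.01 roll 0.02 F [-0.4 -0.2 -2.4] T [-0.03  0.18 -0.05] op 0.0114 t 11.90
```

View pics/w7.png

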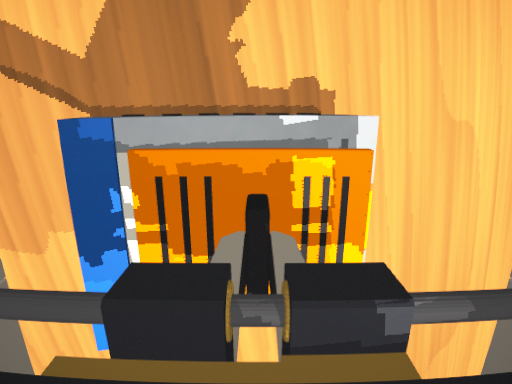

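The lip's left end is disappearing under the blue ledge, whose edge is at about column 118. There's no contact force yet, so I'll keep going in small steps.

Emit:
move_arm([
  [0, -0.01, -0.003, 0, 0, 0, -1],
  [0, -0.01, -0.003, 0, 0, 0, -1],
  [0, -0.02, -0.005, 0, 0, 0, -1],
  [0, -0.02, -0.005, 0, 0, 0, -1],
])

```text
t: 12.35
tool_pos: [0.5264, -0.2148, 0.1068]
orientation: [2.217, 1.923, 0.252]
force: [0.1, -0.1, -1.8]
opening: 0.0117
```

```bash
python3 g.py
```

```text
lip tray x -74.2  dy 0.3  z 0.2  tilt 14.91 yaw 0.01 roll 0.02 F [ 0.1 -0.1 -1.8] T [-0.01  0.12 -0.04] op 0.0117 t 12.35
```

Emit:
move_arm([
  [0, -0.005, -0.001, 0, 0, 0, -1],
  [0, -0.01, -0.003, 0, 0, 0, -1],
  [0, -0.01, -0.003, 0, 0, 0, -1],
])

```text
t: 12.65
tool_pos: [0.5258, -0.2148, 0.1071]
orientation: [2.217, 1.922, 0.253]
force: [2.3, 0.4, -2.6]
opening: 0.0116
```

```bash
python3 g.py
```

```text
lip tray x -74.8  dy 0.3  z 0.5  tilt 14.97 yaw 0.00 roll 0.02 F [ 2.2  0.7 -2.6] T [-0.08 -0.31 -0.02] op 0.0116 t 12.65
```

Emit:
move_arm([
  [0, -0.005, -0.001, 0, 0, 0, -1],
  [0, -0.01, -0.003, 0, 0, 0, -1],
  [0, -0.01, -0.003, 0, 0, 0, -1],
])

```text
t: 12.95
tool_pos: [0.5255, -0.2148, 0.1076]
orientation: [2.215, 1.921, 0.254]
force: [6.1, -1.1, -5.1]
opening: 0.0116
```

```bash
python3 g.py
```

```text
lip tray x -75.0  dy 0.2  z 0.9  tilt 15.07 yaw 0.00 roll -0.00 F [ 6.2 -0.2 -5.1] T [ 0.01 -1.28 -0.02] op 0.0116 t 12.95
```

The lip is home: Fx is 6 N and rising at tray x −75.0. Next I'll ease off slightly and swing down about the lip.

```bash
for a in 13 11 9; do python3 g.py -74.6 0.2 $a 0.2; done
```

```text
lip tray x -75.0  dy 0.2  z 0.9  tilt 15.07 yaw 0.00 roll -0.00 F [ 6.2 -0.2 -5.1] T [ 0.01 -1.28 -0.02] op 0.0116 t 12.95
[-0.001  0.007  0.038] [0.0115 0.     0.    ]
lip tray x -75.0  dy 0.2  z 0.9  tilt 15.07 yaw 0.00 roll -0.00 F [ 6.2 -0.2 -5.1] T [ 0.01 -1.28 -0.02] op 0.0116 t 12.95
[-0.001  0.011  0.068] [0.0226 0.     0.    ]
lip tray x -75.0  dy 0.2  z 0.9  tilt 15.07 yaw 0.00 roll -0.00 F [ 6.2 -0.2 -5.1] T [ 0.01 -1.28 -0.02] op 0.0116 t 12.95
[-0.001  0.013  0.098] [0.0337 0.     0.    ]
```

Emit:
move_arm([
  [0, 0.004, 0.02, 0.006, 0, 0, -1],
  [0, 0.007, 0.038, 0.0115, 0, 0, -1],
  [0, 0.009, 0.053, 0.017, 0, 0, -1],
  [0, 0.011, 0.068, 0.0226, 0, 0, -1],
  [0, 0.012, 0.083, 0.028, 0, 0, -1],
  [0, 0.013, 0.098, 0.0337, 0, 0, -1],
  [0, 0.013, 0.098, 0.0337, 0, 0, -1],
  [0, 0.013, 0.098, 0.0337, 0, 0, -1],
])

```text
t: 13.75
tool_pos: [0.5288, -0.2154, 0.0981]
orientation: [2.282, 1.979, 0.154]
force: [5.2, -2.0, -0.1]
opening: 0.0119
```

```bash
for a in 7 6 5; do python3 g.py -74.8 0 $a 0.2; done
```

```text
lip tray x -75.1  dy 0.1  z -0.1  tilt 8.88 yaw 0.02 roll -0.00 F [ 5.4 -1.2 -0.1] T [-0.02 -0.91 -0.03] op 0.0119 t 13.75
[0.    0.008 0.028] [0.0105 0.     0.0001]
lip tray x -75.1  dy 0.1  z -0.1  tilt 8.88 yaw 0.02 roll -0.00 F [ 5.4 -1.2 -0.1] T [-0.02 -0.91 -0.03] op 0.0119 t 13.75
[0.    0.01  0.043] [0.016  0.     0.0001]
lip tray x -75.1  dy 0.1  z -0.1  tilt 8.88 yaw 0.02 roll -0.00 F [ 5.4 -1.2 -0.1] T [-0.02 -0.91 -0.03] op 0.0119 t 13.75
[0.    0.011 0.058] [0.0216 0.     0.0001]
```

Emit:
move_arm([
  [0, 0.004, 0.014, 0.005, 0, 0, -1],
  [0, 0.007, 0.028, 0.0105, 0, 0, -1],
  [0, 0.009, 0.043, 0.016, 0, 0, -1],
  [0, 0.01, 0.058, 0.0216, 0, 0, -1],
  [0, 0.01, 0.058, 0.0216, 0, 0, -1],
])

```text
t: 14.25
tool_pos: [0.5304, -0.2156, 0.0923]
orientation: [2.323, 2.015, 0.087]
force: [2.8, -1.2, 2.6]
opening: 0.0113
```

```bash
for a in 4 3 2 1 0; do python3 g.py -74.9 -0.2 $a 0.2; done; python3 -c "
from h import *
c=cam('wrist','w8')"
```

```text
lip tray x -75.3  dy 0.1  z -0.2  tilt 4.92 yaw 0.02 roll 0.00 F [ 3.  -0.8  2.6] T [-0.16 -0.6  -0.01] op 0.0113 t 14.25
[0.    0.006 0.014] [ 0.0051 -0.      0.0001]
lip tray x -75.3  dy 0.1  z -0.2  tilt 4.92 yaw 0.02 roll 0.00 F [ 3.  -0.8  2.6] T [-0.16 -0.6  -0.01] op 0.0113 t 14.25
[0.    0.009 0.029] [ 0.0106 -0.      0.0001]
lip tray x -75.3  dy 0.1  z -0.2  tilt 4.92 yaw 0.02 roll 0.00 F [ 3.  -0.8  2.6] T [-0.16 -0.6  -0.01] op 0.0113 t 14.25
[0.    0.011 0.044] [ 0.0162 -0.      0.0001]
lip tray x -75.3  dy 0.1  z -0.2  tilt 4.92 yaw 0.02 roll 0.00 F [ 3.  -0.8  2.6] T [-0.16 -0.6  -0.01] op 0.0113 t 14.25
[0.    0.013 0.059] [ 0.0218 -0.      0.0001]
lip tray x -75.3  dy 0.1  z -0.2  tilt 4.92 yaw 0.02 roll 0.00 F [ 3.  -0.8  2.6] T [-0.16 -0.6  -0.01] op 0.0113 t 14.25
[0.    0.014 0.074] [ 0.0273 -0.      0.0001]
```

View pics/w8.png

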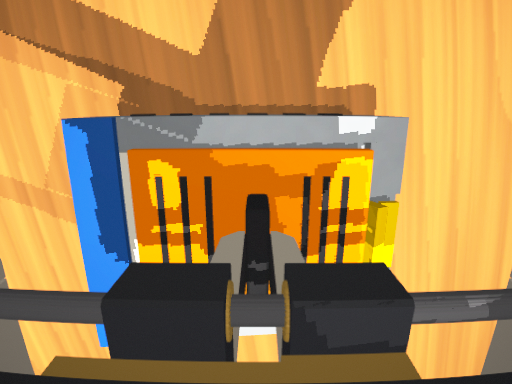

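The lid is between the walls, with its lip under the ledge and its free edge at column 373 meeting the yellow catch. I'll press down in stages.

Emit:
move_arm([
  [0, 0.003, 0.007, 0.0026, 0, 0, -1],
  [0, 0.005, 0.014, 0.0051, 0, 0, -1],
  [0, 0.007, 0.022, 0.008, 0, 0, -1],
  [0, 0.008, 0.029, 0.0106, 0, 0, -1],
  [0, 0.008, 0.029, 0.0106, 0, 0, -1],
])

```text
t: 14.8
tool_pos: [0.531, -0.2156, 0.0892]
orientation: [2.343, 2.032, 0.054]
force: [1.7, -1.0, 4.2]
opening: 0.0119
```

```bash
for a in 2 1 0; do python3 g.py -75 -0.3 $a 0.2; done
```

```text
lip tray x -75.4  dy 0.3  z -0.4  tilt 3.01 yaw 0.02 roll 0.01 F [ 1.9 -0.8  4.2] T [-0.29 -0.25 -0.03] op 0.0119 t 14.80
[-0.001  0.006  0.014] [ 0.0056 -0.0001  0.0001]
lip tray x -75.4  dy 0.3  z -0.4  tilt 3.01 yaw 0.02 roll 0.01 F [ 1.9 -0.8  4.2] T [-0.29 -0.25 -0.03] op 0.0119 t 14.80
[-0.001  0.009  0.029] [ 0.0111 -0.0001  0.0001]
lip tray x -75.4  dy 0.3  z -0.4  tilt 3.01 yaw 0.02 roll 0.01 F [ 1.9 -0.8  4.2] T [-0.29 -0.25 -0.03] op 0.0119 t 14.80
[-0.001  0.011  0.044] [ 0.0167 -0.0001  0.0001]
```

Emit:
move_arm([
  [0, 0.002, 0.007, 0.0028, 0, 0, -1],
  [0, 0.004, 0.014, 0.0056, 0, 0, -1],
  [0, 0.005, 0.022, 0.0084, 0, 0, -1],
  [0, 0.006, 0.029, 0.0111, 0, 0, -1],
  [0, 0.006, 0.029, 0.0111, 0, 0, -1],
])

```text
t: 15.3
tool_pos: [0.5317, -0.2156, 0.0859]
orientation: [2.364, 2.05, 0.018]
force: [2.5, -2.1, -0.0]
opening: 0.0116
```

```bash
for a in 0 -0.5; do python3 g.py -75.2 -0.5 $a 0.2; done
```

```text
lip tray x -75.4  dy 0.3  z -0.7  tilt 0.99 yaw 0.01 roll 0.02 F [ 2.7 -1.7 -0. ] T [-0.45 -0.06 -0.01] op 0.0116 t 15.30
[-0.002  0.004  0.012] [ 0.0055 -0.0001  0.0001]
lip tray x -75.4  dy 0.3  z -0.7  tilt 0.99 yaw 0.01 roll 0.02 F [ 2.7 -1.7 -0. ] T [-0.45 -0.06 -0.01] op 0.0116 t 15.30
[-0.002  0.005  0.02 ] [ 0.0083 -0.0001  0.0001]
```

Emit:
move_arm([
  [0, 0.001, 0.005, 0.0028, 0, 0, -1],
  [0, 0.003, 0.012, 0.0055, 0, 0, -1],
  [0, 0.003, 0.016, 0.006, 0, 0, -1],
  [0, 0.003, 0.016, 0.006, 0, 0, -1],
])

```text
t: 15.7
tool_pos: [0.5318, -0.2155, 0.0852]
orientation: [-2.372, -2.057, 0.001]
force: [-2.5, -0.4, 6.0]
opening: 0.0115
```

```bash
python3 g.py;python3 -c "
from h import *
c=cam('wrist','w9')"
```

```text
lip tray x -75.6  dy 0.4  z 0.2  tilt -0.10 yaw 0.01 roll 0.03 F [-2.4 -0.7  6. ] T [-0.22  0.27  0.02] op 0.0115 t 15.70
```

View pics/w9.png

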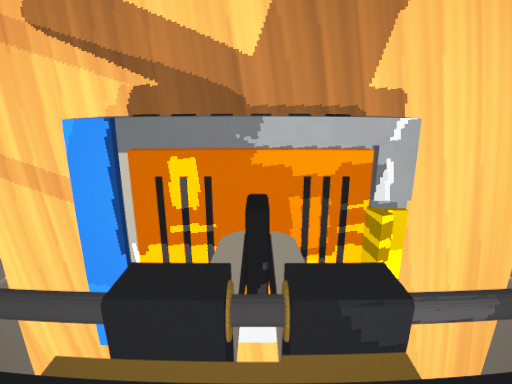

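The catch nose (left edge at column 363) now overlaps the lid edge (column 373), and the lid is flat. I'll press a little more to confirm, ease off, then release.

Emit:
move_arm([
  [0, 0, 0.01, 0, 0, 0, -1],
  [0, 0, 0.01, 0, 0, 0, -1],
  [0, 0, -0.008, 0, 0, 0, -1],
  [0, 0, -0.008, 0, 0, 0, -1],
])

```text
t: 16.15
tool_pos: [0.5317, -0.2151, 0.0852]
orientation: [-2.372, -2.057, 0.0]
force: [-0.4, 1.2, 5.3]
opening: 0.0119
```

```bash
python3 g.py
```

```text
lip tray x -75.7  dy 0.8  z 0.2  tilt -0.09 yaw 0.01 roll 0.07 F [-0.6  1.1  5.3] T [-0.05 -0.06 -0.02] op 0.0119 t 16.15
```

Emit:
move_arm([
  [0, 0, 0, 0, 0, 0, -0.4],
  [0, 0, 0, 0, 0, 0, -0.4],
  [0, 0, 0, 0, 0, 0, -0.4],
  [0, 0, 0, 0, 0, 0, -0.4],
  [0, 0, 0, 0, 0, 0, -0.4],
])

```text
t: 16.65
tool_pos: [0.5321, -0.2157, 0.0857]
orientation: [-2.373, -2.058, 0.0]
force: [-0.1, -0.1, 1.5]
opening: 0.0277
```

```bash
python3 g.py;python3 -c "
from h import *
c=cam('wrist','w10')"
```

```text
lip tray x -75.2  dy 0.4  z 0.5  tilt -0.03 yaw 0.01 roll 0.02 F [-0.1 -0.1  1.5] T [-0.01 -0.06 -0.03] op 0.0277 t 16.65
```

View pics/w10.png

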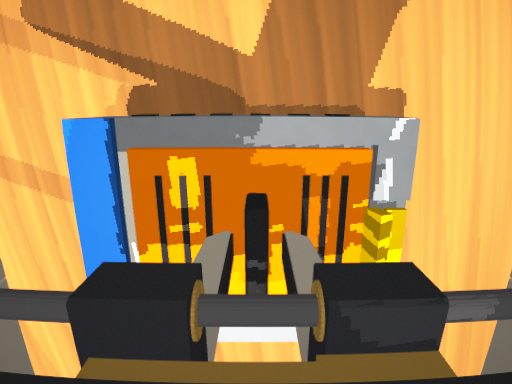

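Released: the fingers are clear of the rib and the lid hasn't moved. I'll retract straight up.

Emit:
move_arm([
  [0, 0, -0.15, 0, 0, 0, -0.4],
  [0, 0, -0.4, 0, 0, 0, -0.4],
  [0, 0, -0.8, 0, 0, 0, -0.4],
  [0, 0, -1, 0, 0, 0, -0.4],
  [0, 0, -1, 0, 0, 0, -0.4],
])

```text
t: 17.2
tool_pos: [0.5347, -0.2169, 0.1915]
orientation: [2.368, 2.053, 0.005]
force: [0.8, -0.3, 0.3]
opening: 0.0281
```

Emit:
move_arm([
  [0, 0, -0.5, 0, 0, 0, -0.4],
  [0, 0, -1, 0, 0, 0, -0.4],
  [0, 0, -1, 0, 0, 0, -0.4],
  [0, 0, -1, 0, 0, 0, -0.4],
])

```text
t: 17.6
tool_pos: [0.5328, -0.2161, 0.2871]
orientation: [2.372, 2.057, 0.002]
force: [-0.1, 0.0, -1.0]
opening: 0.0277
```

```bash
python3 - <<'E'
from sub import *
from g import *
where()
c=cam("wrist","w11");np.save("w11.npy",c,allow_pickle=True);s=cam("scene");cv2.imwrite('pics/s11z.png',cv2.resize(s['frame'][130:270,110:310,::-1],None,fx=4,fy=4,interpolation=cv2.INTER_CUBIC))
t=cam("top","t11")
E
```

```text
lip tray x -74.4  dy 0.0  z 201.7  tilt 0.14 yaw 0.01 roll -0.04 F [-0.1  0.  -1. ] T [-0.01 -0.09  0.04] op 0.0277 t 17.60
```

View pics/w11.png

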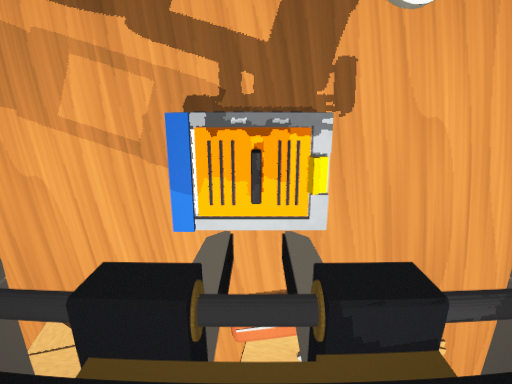

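View pics/s11z.png

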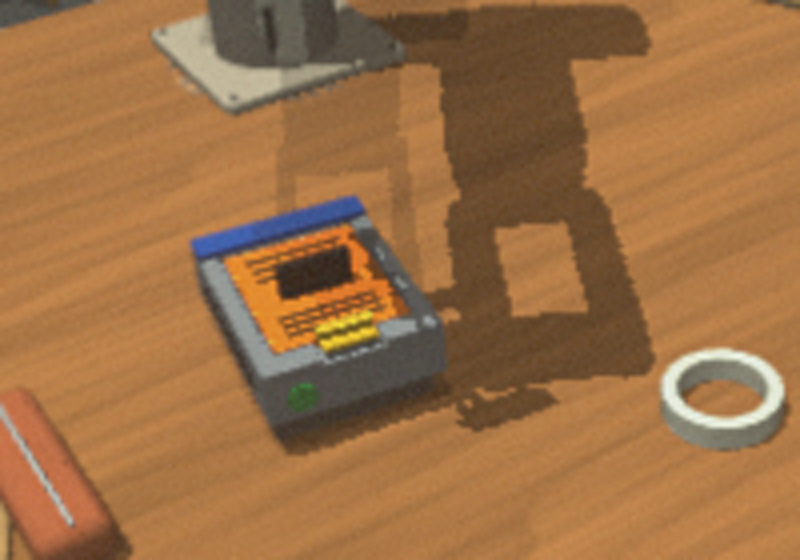

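View pics/t11.png

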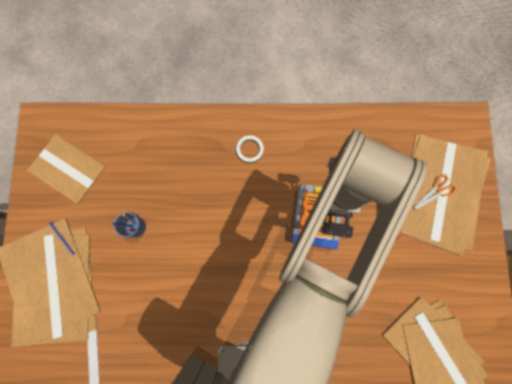

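The lid lies flat in the recess, flush with the walls. The catch overlaps its edge at (320,175), and a thin white lip sliver shows beside the ledge. I'll check this numerically.

```bash
python3 - <<'E'
from sub import *
from g import *
c=np.load("w11.npy",allow_pickle=True).item();sat=hsv(c)[:,:,1].astype(np.float32)
def L(p,q,n=40): return np.array([np.array(p)+(np.array(q)-p)*s for s in np.linspace(.05,.95,n)],float)
for nm,p,q,n,z in [('plate left',(196,130),(197,213),(1,0),.078),('plate right',(311,130),(310.5,152),(1,0),.078),('plate near',(200,217),(307,217),(0,1),.078),('plate far',(200,127),(240,127),(0,1),.078),('ledge front',(190,116),(195,228),(1,0),.084)]:
    E=edge(sat,L(p,q),n,3.5);W=Rz.inv().apply(onz(c,E,z));x,v=line(W[:,:2]*1000);v=v*np.sign(v[np.abs(v).argmax()])
    print(nm,len(E),(x-[X0*1e3,YC*1e3]).round(1),np.degrees(np.arctan2(v[1],v[0])).round(2))
E
```

```text
plate left 40 [-64.4  11.7] 90.03
plate right 40 [73.4 37.9] 88.09
plate near 40 [  1.1 -55.8] 0.14
plate far 40 [-33.1  55. ] 0.2
ledge front 40 [-68.7  15.4] 89.92
```

```bash
python3 -c "
from plant import *
print(read_state()['t'],close_job())"
```

```text
the job is handed in; nothing more can be done
17.75 None
```

The lid is back on the filter unit: flat in its recess, held by the yellow catch, and released. The job was handed in at 17.75 s of the 51 s allowed.

**What I did:** I gripped the lid by its rib and carried it to the unit tilted 15°. I lowered it until the lip touched the seat strip with about 5 N, raised it a hair, and slid the lip under the blue ledge. The lip met the end wall at tray x −75, with contact force rising to 6 N. I then swung the lid down about the lip, and it went past the catch with about 7 N down. I pressed once more, let go and retracted straight up.

**Last checks:**
- **Fit:** the pictures show the lid flat, with the catch nose over its edge. Square to within about 0.2° on three plate edges.
- **Position:** the plate measured 137.8 × 110.8 mm (138 × 110 nominal). The gap from plate to ledge was 4.3 mm, against 5 mm expected when fully home. The lid sits about 1.5 mm toward the ledge in my tray coordinates, which is within camera accuracy and the 3 mm allowed.
- **Disagreement:** one short edge stretch beside the catch measured about 2° off square. It covers only about 20 pixels, and the other three edges agree, so I put it down to noise.
- **Bystanders:** the tape and the mug look unmoved in the last top view. The arm hid the pencil case in that view; it looked unmoved in the scene camera. I compared all three by eye, without measuring.
- **Catch:** I saw the click only in the picture and as a drop in force, because the catch travel isn't reported.

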